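Fetch the sanding block from behind the jar and the egg cup

TASK

The cork sanding block lies on the wooden riser behind an oil jar and an egg cup. Stand the jar and the egg cup upright on the grey side stand, leaving the block where it lies until both are there; then lay the block centred and flat on the dark mat of the sanding board, lengthwise along the board, and only after that put the jar and the cup back upright, each in the middle of the felt pad on which it stood at the start. Do not knock anything over or disturb the blue tin and the tape measure.

Things in the scene. Friction and masses are not known exactly. Their poses are not given: they have to be found in the camera images.
- jar_center (a point): Glass jar of yellowish wood oil with a dark brown screw cap, round, 60 mm across its body (up to 72 mm high; cap 53 mm across above that), 88 mm tall, about 0.16 kg; stands upright on one of the two felt pads at the start. This point is on its axis, half-way up (44 mm above its underside); its z axis points up.
- cup_center (a point): Small turned egg cup of reddish-brown wood, round, 57 mm tall, 48 mm across at the bowl (top 23 mm, open above), 44 mm across at the foot, with a thinner waist, about 0.03 kg; stands upright on the other felt pad on the riser. This point is on its axis, half-way up (28.5 mm above its underside); its z axis points up. (Wooden ware elsewhere on the bench, farther back, is scenery.)
- block_center (a point): Cork sanding block, light brown, a plain slab 56 mm (its x) by 100 mm (its y) by 28 mm high (z up), about 0.09 kg, to be grasped across the 56 mm. It lies flat on the riser behind the jar and the cup (about 12 mm from the jar), its length across the riser. This point is its centre, half-way up (14 mm above its underside).
- riser: Fixed low stand of light wood, 148 mm deep (its x, pointing away from the robot) by 176 mm wide (its y, to the left), top 50 mm above the bench, with the two felt pads in front and the block behind. Origin: centre of its underside; z up.
- green_pad: Green round felt pad, 72 mm across, 3 mm thick, fixed on the front half of the riser, under the jar or the cup (whichever stands there at the start stands in its middle). Origin: centre of its underside, on the riser's top.
- red_pad: Red round felt pad, 72 mm across, 3 mm thick, fixed on the front half of the riser, 90 mm beside the green one. Origin: centre of its underside, on the riser's top.
- side_stand_top (a point): Fixed grey side stand to the right of the vice, 180 mm long (its x) by 84 mm wide (its y), top 40 mm above the bench; the side area where the jar and the cup stand meanwhile, one behind the other along its length. This point is the centre of its top face; z up. A steel vice, 120 mm tall, stands left of it, pieces of firewood up to 70 mm high right of it.
- board_top (a point): Fixed plywood sanding board behind the vice with a dark grey mat on top, 120 mm long (its x) by 80 mm wide (its y), mat 110 x 70 mm, top 30 mm above the bench. This point is the centre of the mat's top face; z up. The block's 100 mm length belongs along the board's x.
- tin_center (a point): Bystander: small oval blue tin, 54 x 74 x 27 mm, loose on the bench; to be left alone. This point is its centre, half-way up.
- tape_center (a point): Bystander: black pocket tape measure lying on the bench, 48 x 85 x 40 mm, loose; to be left alone. This point is its centre, half-way up.
Not all that is in view belongs to the job. Leave any pink look-alike of the part that bears cup_center alone.

How it is judged:
By the outcome, as a careful person would: the job done as asked, in the order asked, and still so for the second after the job is handed in, with the robot touching nothing.
It also fails if it takes over 112 s, if anything falls off the work surface, if the arm or the gripper's body presses on something with over 40 N, if the wrist force passes 120 N, or if a joint passes its speed limit or range.

ROBOT

A 7-joint arm with a two-finger parallel gripper is mounted at the origin on a cart in front of the work surface, level with it; the furniture and walls round the work are solid. World frame = base frame: x ahead of the robot, y to its left, z up, the work surface at z = 0. Lengths are in m, angles in rad, forces in N, time in s.
With the tool pointing down it reaches from about 0.35 to 0.9 m from the base axis. Payload 8.1 kg.
Tool frame: the origin (TCP) lies between the finger pads; the fingertips stand ahead of it and the grasp point (between the pads) is the TCP (arm.nose_length is the z of the fingertips in the tool frame, in m); z points along the fingers, y is the line along which they close (so a half turn about z gives the same grasp; the last joint's range is limited). The gripper opens to 92 mm and grips with 3 to 60 N. Pads are 19 mm wide; open, the fingers measure 130 mm over their backs; the gripper's body (75 mm by 190 mm) begins 47 mm behind the grasp point.
Start: joints at [1.036, 0.434, 0.025, 1.573, -0.012, 1.134, -0.075], TCP at [0.262, -0.568, 0.246] pointing down, gripper open.
Joint ranges: [-2.62, 2.62], [-0.44, 2.09], [-1.27, 1.32], [0.08, 2.57], [-1.32, 4.46], [0.12, 2], [-2.74, 2.74]. Speed limits (rad/s): [2.22, 2.22, 3.01, 3.01, 3.14, 3.14, 3.14].

INTERFACE

Orientations are given as a rotation vector (axis times angle).
In Python, from cell import sensors, optics, arm gives the robot as it stands.
- The arm moves only by the tool arm_command, never from a script. Its argument "deltas" is one flat list of numbers, 7 for each row, row after row: the turn, a rotation vector about the world's x, y, z as a fraction of full scale, then the shift along the world's x, y, z as a fraction of full scale, then the finger opening in mm, from 0 to 91.8. In form: [wx, wy, wz, dx, dy, dz, fingers, wx, wy, wz, dx, dy, dz, fingers, ...]. A call has 1 to 20 rows; each row is the pose to reach, as a shift and turn from the pose commanded when the call began; what a row does not reach only later rows make up. Full scale, the value 1, is 1 m for a shift and 90 degrees for a turn. A row lasts 1/10 s, in which the tool goes at most 50 mm and 8.59 degrees, less where a joint would pass 70% of its speed; a pose out of reach is approached as far as the arm can. A call with a number of a shift or a turn outside -1 to 1 is refused whole. A call with a gripper value outside its range is refused whole. The fingers move at their own pace and stop on an object; "force" is the grip in N (left out, the last holds). Time passes only in rows, so rows that repeat a pose let the fingers close. It gives the time, the measured TCP pose, the force, the opening and the grip force at its end, in the units of the state.
- sensors.observe(): the state, without advancing time (a new reading comes with each control period).
- optics.get_image(name): name is "scene" or "side" or "wrist"; returns the picture (384x512x3 uint8, blue, green, red); there is no depth.
- optics.calibration(name): a dict with "camera_matrix" (3x3 intrinsics, pixels), "rvec" (rotation vector, rad) and "tvec" (3), from world to camera coordinates, as OpenCV has them. Camera axes: x right, y down, z forward; pixel columns grow to the right and rows downward; lengths in m; the calibration is good to about 2 mm. A picture is of the moment at which its call begins: read the wrist's pose just before it. calibration takes no time and is no camera call; for the wrist camera it gives the pose at the moment of the call.
- arm.sign_off(): hands the job in; it is judged then, once.
The state is a dict: "clock": time; "joints": joint angles; "dq": joint speeds; "joint_efforts": joint torques, N m; "position": TCP position; "ee_rot": TCP orientation; "force": force on the tool from outside, world axes, zero at the start; "ft_torque": the same for the moment, N m; "width": opening from 0.0 (shut) to 1.0 (fully open); "gripper_force": force on a finger pad.
Only numpy, scipy, OpenCV 4.12 (cv2) and the standard library are available. Lean on these libraries where they do the work, as an engineer would, in place of code of your own. Each camera call takes 0.05 s, during which the arm holds its last target. There are 200 camera calls.

## Working session

There is one attempt and no reset: what is moved stays moved. The work goes in short steps, Python scripts to look and compute and a tool call to move; the robot and the scene stay as the last step left them, time stands still between calls to the robot, and variables do not carry over. Pictures are saved under pics/ and viewed, at most 14 in all, crops included, and the job is handed in when it is done.

Besides the shell and the picture viewer there is one more tool, called after ">>>" as name(argument=value, ...) on one line, values as JSON. arm_command: Moves the arm, as the interface text tells. Its arguments: {"type":"object","properties":{"deltas":{"type":"array","items":{"type":"number"}},"force":{"type":"number"}},"required":["deltas"]}

```bash
mkdir -p pics; ls
python3 - <<'E'
from cell import sensors,optics,arm
import cv2,numpy as np
s=sensors.observe();print(s['clock'],s['position'],s['ee_rot'],s['width'],arm.nose_length)
for n in ['scene','side','wrist']:
    c=optics.calibration(n);print(n,c['camera_matrix'].round(1).tolist(),(-cv2.Rodrigues(c['rvec'])[0].T@np.ravel(c['tvec'])).round(3))
    cv2.imwrite(f'pics/{n}0.png',optics.get_image(n))
E
```

```text
pics
0.0 [ 0.2613516  -0.56718559  0.24494238] [-3.06716943e+00 -6.72731682e-01  7.22594924e-04] 1.0057517349956224 0.019
scene [[390.5, 0.0, 256.8], [0.0, 390.5, 187.7], [0.0, 0.0, 1.0]] [ 0.049 -0.23   0.662]
side [[408.3, 0.0, 258.8], [0.0, 408.3, 194.8], [0.0, 0.0, 1.0]] [ 0.449 -0.629  0.731]
wrist [[300.2, 0.0, 251.6], [0.0, 300.2, 188.8], [0.0, 0.0, 1.0]] [ 0.333 -0.534  0.384]
```

View pics/scene0.png

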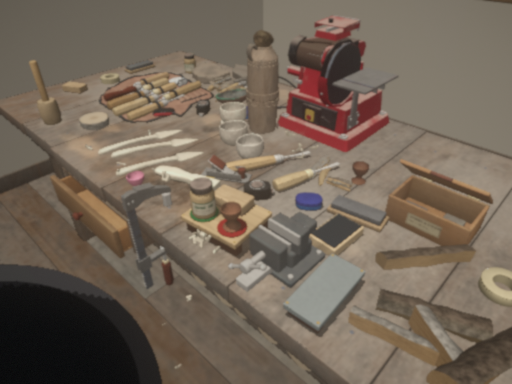

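View pics/side0.png

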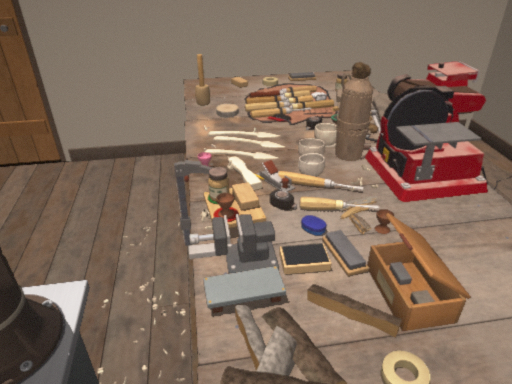

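In the scene view the jar is at (203,198) on green and the reddish cup at (232,215) on red. The block is at (235,197), the board's mat at (338,233), the stand at (325,290), the tin at (309,201) and the tape at (258,188). Possible confusions:
- Cup: a wooden piece at (360,170) and a pink piece at (136,178).
- Board: a grey stone at (360,212).
- Block: a cork piece far back at (75,88).

I'll check my choice in one close crop.

Run:
```python
import cv2,numpy as np
a=cv2.imread('pics/scene0.png')[165:330,120:390];b=cv2.imread('pics/side0.png')[150:315,180:400]
f=lambda i,w:cv2.resize(i,(w,int(i.shape[0]*w/i.shape[1])),interpolation=cv2.INTER_CUBIC)
cv2.imwrite('pics/crA.png',f(a,800)); cv2.imwrite('pics/crB.png',f(b,780))
```

```text
(no output)
```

View pics/crA.png

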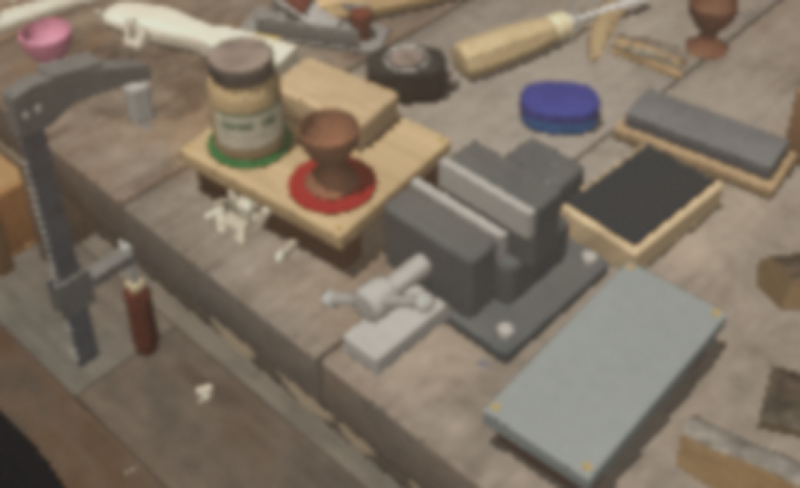

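View pics/crB.png

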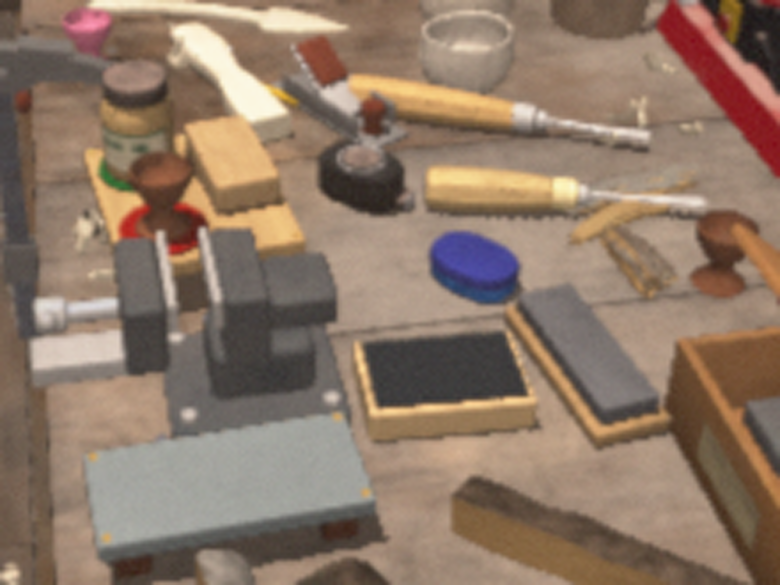

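The crops confirm it. The red-brown cup stands on the red pad and the jar on the green pad, with the cork block behind them. The mat and the grey stand are clear in both views. Now I'll cast rays from both views.

```bash
cat > h.py <<'E'
import cv2,numpy as np
from cell import sensors,optics,arm
def cast(c,uv,z):
    uv=np.array(uv,float).reshape(-1,1,2)
    R=cv2.Rodrigues(np.array(c['rvec'],float))[0];o=-R.T@np.ravel(c['tvec'])
    d=np.c_[cv2.undistortPoints(uv,np.array(c['camera_matrix']),None).reshape(-1,2),np.ones(len(uv))]@R
    return o+d*((z-o[2])/d[:,2])[:,None]
def proj(c,p): return cv2.projectPoints(np.array(p,float).reshape(-1,3),np.array(c['rvec'],float),np.array(c['tvec'],float),np.array(c['camera_matrix']),None)[0].reshape(-1,2)
E
python3 - <<'E'
from h import *
A=lambda p:np.array(p)/2.963+[120,165]
B=lambda p:np.array(p)/3.545+[180,150]
S=optics.calibration('scene');D=optics.calibration('side')
def show(n,c,p,z):
    q=cast(c,p,z)[:,:2]; print(n,(q*1000).round().astype(int).tolist(),'mean',(q.mean(0)*1000).round(),'edges',(np.linalg.norm(np.roll(q,-1,0)-q,axis=1)*1000).round(),'ang',np.degrees(np.arctan2(*(np.roll(q,-1,0)-q)[:,::-1].T)).round(1))
show('mat A',S,A([(567,207),(655,148),(718,185),(632,250)]),.03)
show('mat B',D,B([(360,343),(517,333),(535,398),(370,405)]),.03)
show('stand A',S,A([(488,413),(633,268),(722,315),(588,480)]),.04)
show('stand B',D,B([(88,455),(340,415),(378,505),(103,553)]),.04)
show('riser A',S,A([(184,153),(342,238),(450,147)]),.05)
show('red A',S,A([(332,185)]),.053); show('red B',D,B([(165,228)]),.053)
show('cup A',S,A([(331,127)]),.110); show('cup B',D,B([(161,168)]),.110)
show('jar A',S,A([(240,57)]),.141); show('jar B',D,B([(135,78)]),.141)
show('block B',D,B([(185,125),(240,116),(280,170),(228,187)]),.078)
show('tape',S,A([(408,65)]),.04);show('tin',S,A([(560,97)]),.027);show('tapeB',D,B([(362,160)]),.04);show('tinB',D,B([(475,260)]),.027)
show('vice B',D,B([(120,238),(240,232),(330,258)]),.12)
E
```

```text
mat A [[635, 158], [746, 148], [741, 84], [631, 92]] mean [688. 120.] edges [111.  65. 111.  66.] ang [ -5.  -94.4 175.8  85.7]
mat B [[642, 159], [759, 151], [750, 81], [635, 94]] mean [696. 121.] edges [117.  70. 116.  66.] ang [ -4.3 -97.1 173.7  83.8]
stand A [[433, 69], [606, 75], [611, 3], [436, -8]] mean [521.  35.] edges [174.  73. 175.  77.] ang [   2.1  -86.3 -176.3   92.9]
stand B [[439, 69], [610, 78], [617, -6], [443, -16]] mean [527.  31.] edges [172.  84. 175.  85.] ang [   2.9  -85.  -176.9   92.8]
riser A [[453, 416], [473, 248], [609, 261]] mean [512. 309.] edges [169. 137. 220.] ang [-83.2   5.2 135.1]
red A [[507, 295]] mean [507. 295.] edges [0.] ang [0.]
red B [[513, 294]] mean [513. 294.] edges [0.] ang [0.]
cup A [[510, 296]] mean [510. 296.] edges [0.] ang [0.]
cup B [[513, 294]] mean [513. 294.] edges [0.] ang [0.]
jar A [[496, 383]] mean [496. 383.] edges [0.] ang [0.]
jar B [[502, 381]] mean [502. 381.] edges [0.] ang [0.]
block B [[543, 403], [591, 409], [610, 323], [566, 306]] mean [577. 360.] edges [ 48.  89.  48. 100.] ang [   7.5  -77.1 -159.5  103.4]
tape [[681, 377]] mean [681. 377.] edges [0.] ang [0.]
tin [[752, 254]] mean [752. 254.] edges [0.] ang [0.]
tapeB [[692, 381]] mean [692. 381.] edges [0.] ang [0.]
tinB [[754, 245]] mean [754. 245.] edges [0.] ang [0.]
vice B [[474, 196], [559, 189], [616, 149]] mean [550. 178.] edges [ 85.  70. 149.] ang [ -5.  -35.4 161.3]
```

Both views agree with the given sizes: pads 88 mm apart, mat about 111x66, stand about 174x84. Estimates in mm:

| Thing | x | y | Yaw |
|---|---|---|---|
| Jar | 499 | 382 | – |
| Cup | 511 | 295 | – |
| Block | 577 | 360 | – |
| Mat | 692 | 120 | −5° |
| Stand | 524 | 33 | +2.5° |

I'll go above the riser.

>>> arm_command(deltas=[0,0,-0.05,0.03,0.03,0.02,91,0,0,-0.1,0.06,0.08,0.05,91,0,0,-0.15,0.09,0.13,0.08,91,0,0,-0.2,0.12,0.18,0.1,91,0,0,-0.2,0.15,0.23,0.11,91,0,0,-0.2,0.18,0.28,0.11,91,0,0,-0.2,0.2,0.33,0.11,91,0,0,-0.2,0.2,0.38,0.11,91,0,0,-0.2,0.2,0.43,0.11,91,0,0,-0.2,0.2,0.48,0.11,91,0,0,-0.2,0.2,0.53,0.11,91,0,0,-0.2,0.2,0.58,0.11,91,0,0,-0.2,0.2,0.63,0.11,91,0,0,-0.2,0.2,0.68,0.11,91,0,0,-0.2,0.2,0.73,0.11,91,0,0,-0.2,0.2,0.78,0.11,91,0,0,-0.2,0.2,0.83,0.11,91,0,0,-0.2,0.2,0.87,0.11,91,0,0,-0.2,0.2,0.9,0.11,91,0,0,-0.2,0.2,0.9,0.11,91], force=15)

```text
clock: 2.15
position: [0.46, 0.3365, 0.3553]
ee_rot: [-3.134, -0.19, 0.002]
force: [0.0, -0.2, 0.2]
width: 0.994
gripper_force: 0.0
```

Run:
```python
from h import *
print(sensors.observe()['joints'])
c=optics.calibration('wrist');np.savez('w1.npz',**c)
im=optics.get_image('wrist');cv2.imwrite('pics/w1.png',im)
for n,p in dict(jar=(.499,.382,.141),cup=(.511,.295,.11),blk=(.577,.36,.078)).items(): print(n,proj(c,p).round())
```

```text
[-0.35515974  0.32390842 -0.50432008  1.50302751  0.15614919  1.35511334
 -2.32032031]
jar [[217. 129.]]
cup [[290. 125.]]
blk [[245.  65.]]
```

View pics/w1.png

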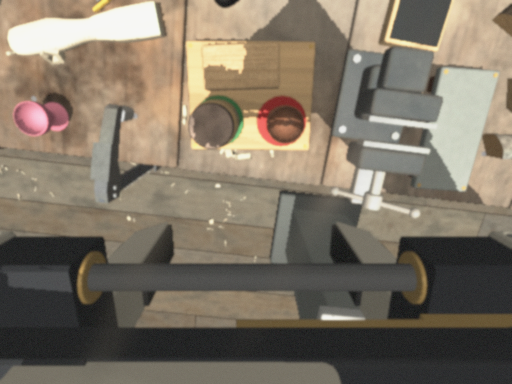

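The wrist view shows the jar cap at (213,124), the cup rim at (286,124), the block at about (240,67) and the red pad at (282,121). I'll measure with masks.

Run:
```python
from h import *
c=dict(np.load('w1.npz'));im=cv2.imread('pics/w1.png')
hsv=cv2.cvtColor(im,cv2.COLOR_BGR2HSV)
def ms(n,lo,hi,box,z):
    m=cv2.inRange(hsv,lo,hi);k=np.zeros_like(m);x0,y0,x1,y1=box;k[y0:y1,x0:x1]=m[y0:y1,x0:x1]
    cs=max(cv2.findContours(k,0,1)[0],key=cv2.contourArea);e=cv2.fitEllipse(cv2.convexHull(cs))
    print(n,np.round(e[0],1),np.round(e[1],1),(cast(c,e[0],z)[0]*1000).round(1))
ms('red',(0,150,80),(8,255,255),(250,90,315,155),.053)
ms('green',(35,80,40),(90,255,255),(185,90,250,155),.053)
def sh(n,p,z):
    q=cast(c,p,z)[:,:2];print(n,(q*1000).round().tolist(),(q.mean(0)*1000).round(1))
sh('riser',[(187,42),(314,42),(310,151),(190,146)],.05)
sh('jar',[(213,124)],.141);sh('cup',[(286,124)],.11)
cv2.imwrite('pics/w1c.png',cv2.resize(im[30:165,165:330],(733,600),interpolation=cv2.INTER_CUBIC))
```

```text
red [281.6 116.8] [40.7 46. ] [517.2 300.7  53. ]
green [220.2 119.3] [44.4 49. ] [503.1 387.7  53. ]
riser [[599.0, 441.0], [619.0, 272.0], [473.0, 251.0], [459.0, 429.0]] [537.6 348.3]
jar [[504.0, 387.0]] [503.9 387.2]
cup [[512.0, 300.0]] [511.9 299.9]
```

View pics/w1c.png

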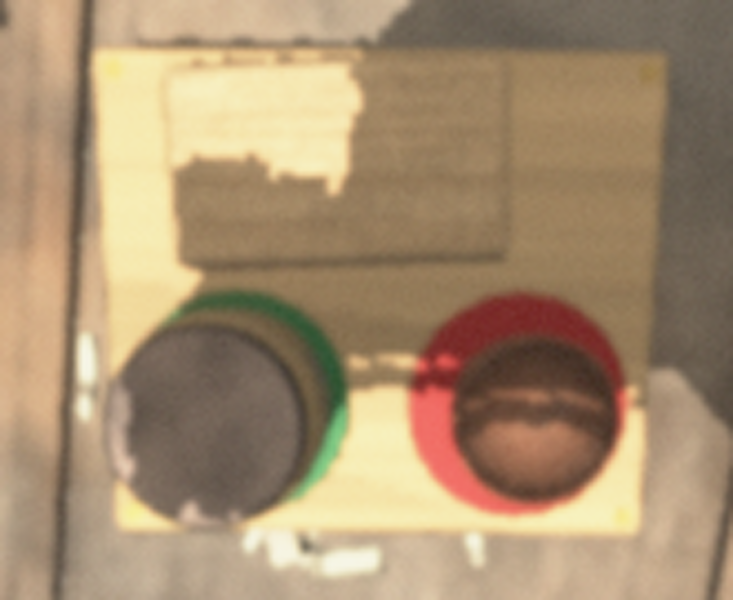

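Run:
```python
from h import *
c=dict(np.load('w1.npz'))
def sh(n,p,z):
    q=cast(c,np.array(p)/4.444+[165,30],z)[:,:2];d=np.roll(q,-1,0)-q;print(n,(q*1000).round().tolist(),(q.mean(0)*1000).round(1),(np.linalg.norm(d,axis=1)*1000).round(),np.degrees(np.arctan2(d[:,1],d[:,0])).round(1))
sh('riser',[(93,50),(667,52),(640,532),(117,528)],.05)
sh('red',[(519,404)],.053);sh('cup',[(537,418)],.11);sh('jar',[(210,422)],.141);sh('green',[(237,404)],.053)
sh('blk',[(168,65),(507,60),(507,257),(180,264)],.078)
```

```text
riser [[600.0, 443.0], [620.0, 270.0], [475.0, 253.0], [455.0, 427.0]] [537.3 348.2] [174. 146. 175. 145.] [ -83.3 -173.1   96.5    6.4]
red [[512.0, 300.0]] [511.5 299.7] [0.] [0.]
cup [[512.0, 300.0]] [511.8 300.1] [0.] [0.]
jar [[503.0, 388.0]] [502.7 388. ] [0.] [0.]
green [[501.0, 390.0]] [500.6 390.2] [0.] [0.]
blk [[594.0, 415.0], [607.0, 320.0], [555.0, 312.0], [541.0, 408.0]] [574.3 363.9] [96. 53. 97. 54.] [ -82.3 -171.6   98.1    8. ]
```

```bash
python3 -c "
from h import *
s=sensors.observe();print(s['clock'],s['position'],s['ee_rot'],s['dq'].round(3) if hasattr(s['dq'],'round') else s['dq'])
c=dict(np.load('w1.npz'));c2=optics.calibration('wrist')
for k in (c,c2): print(-cv2.Rodrigues(k['rvec'])[0].T@np.ravel(k['tvec']))"
```

```text
2.2 [0.45909044 0.33975489 0.35497989] [-3.13203824 -0.1955381   0.00328928] [ 0.054 -0.046  0.022  0.071 -0.03  -0.007  0.103]
[0.53815035 0.34641354 0.49403199]
[0.5373286  0.34962533 0.49364609]
```

>>> arm_command(deltas=[0,0,0,0.02,0.03,-0.05,76,0,0,0,0.04,0.05,-0.09,76,0,0,0,0.04,0.05,-0.09,76,0,0,0,0.04,0.05,-0.09,76,0,0,0,0.04,0.05,-0.09,76])

```text
clock: 2.7
position: [0.5016, 0.3821, 0.267]
ee_rot: [-3.136, -0.184, -0.001]
force: [-0.1, 0.4, 1.1]
width: 0.831
gripper_force: 0.0
```

Run:
```python
from h import *
s=sensors.observe();print(s['position'],s['ee_rot'])
c=optics.calibration('wrist');np.savez('w2.npz',**c)
im=optics.get_image('wrist');cv2.imwrite('pics/w2.png',im)
s=sensors.observe();print(s['position'],s['dq'])
for n,p in dict(jar=(.502,.389,.141),cup=(.512,.300,.11),red=(.512,.3,.053),b=(.574,.364,.078)).items(): print(n,proj(c,p).round(1))
```

```text
[0.50155363 0.38214162 0.26702377] [-3.13562993e+00 -1.84163079e-01 -1.10930884e-03]
[0.50171121 0.38217621 0.26772879] [ 0.00435016 -0.01284994 -0.0012448  -0.00236732  0.00146224 -0.00483157
 -0.00323515]
jar [[244.6 186. ]]
cup [[333.2 177.8]]
red [[320.8 165.8]]
b [[277.  106.8]]
```

View pics/w2.png

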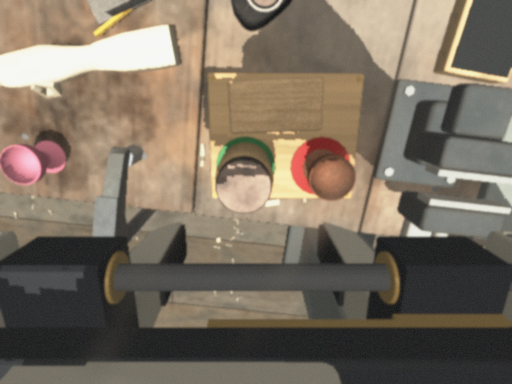

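The jar cap is at (244,187), as predicted, so the jar is at about (502, 388). I'll descend and grasp it.

>>> arm_command(deltas=[0,0,0,0,0.005,-0.03,76,0,0,0,0,0.005,-0.06,76,0,0,0,0,0.005,-0.09,76,0,0,0,0,0.005,-0.115,76,0,0,0,0,0.005,-0.135,76,0,0,0,0,0.005,-0.15,76,0,0,0,0,0.005,-0.16,76,0,0,0,0,0.005,-0.16,76,0,0,0,0,0.005,-0.16,66,0,0,0,0,0.005,-0.16,56,0,0,0,0,0.005,-0.16,50,0,0,0,0,0.005,-0.16,50,0,0,0,0,0.005,-0.16,50,0,0,0,0,0.005,-0.16,50], force=15)

```text
clock: 4.15
position: [0.5021, 0.3882, 0.1068]
ee_rot: [-3.135, -0.185, -0.003]
force: [0.1, 0.5, 6.5]
width: 0.645
gripper_force: 15.0
```

>>> arm_command(deltas=[0,0,0,0,0,0.005,50,0,0,0,0,0,0.015,50,0,0,0,0,0,0.035,50,0,0,0,0,0,0.06,50,0,0,0,0,0,0.09,50,0,0,0,0,0,0.12,50,0,0,0,0,-0.005,0.14,50,0,0,0,0.005,-0.02,0.15,50,0,0,-0.01,0.01,-0.04,0.15,50,0,0,-0.02,0.015,-0.07,0.15,50,0,0,-0.03,0.02,-0.1,0.15,50,0,0,-0.04,0.03,-0.135,0.15,50,0,0,-0.04,0.04,-0.17,0.15,50,0,0,-0.04,0.05,-0.205,0.15,50,0,0,-0.04,0.06,-0.24,0.15,50,0,0,-0.04,0.068,-0.275,0.15,50,0,0,-0.04,0.068,-0.305,0.15,50,0,0,-0.04,0.068,-0.33,0.15,50,0,0,-0.04,0.068,-0.345,0.15,50,0,0,-0.04,0.068,-0.35,0.15,50])

```text
clock: 6.15
position: [0.5692, 0.0347, 0.2554]
ee_rot: [3.14, 0.081, -0.001]
force: [0.1, 0.2, -1.9]
width: 0.644
gripper_force: 15.0
```

Run:
```python
from h import *
optics.get_image('scene')
s=sensors.observe();print(s['position'],s['ee_rot'],s['force'],s['width']*91.8,s['dq'])
c=optics.calibration('wrist');np.savez('w3.npz',**c)
cv2.imwrite('pics/w3.png',optics.get_image('wrist'))
```

```text
[0.56933664 0.03539426 0.25552889] [ 3.13982682e+00  8.23782951e-02 -9.36084705e-04] [-0.10503492 -0.0939441  -1.26440919] 59.437932121353995 [-0.03095067  0.00446261 -0.02265358 -0.00715247 -0.0011405  -0.00201565
 -0.02753558]
```

View pics/w3.png

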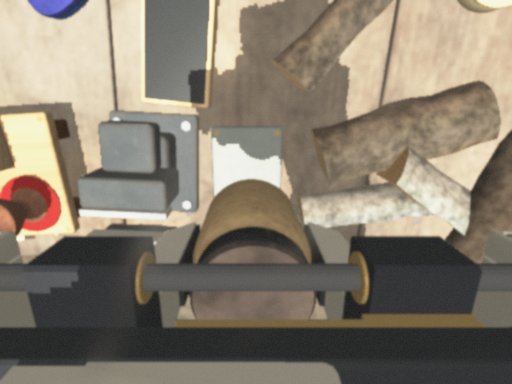

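The stand's far corners are at (212,128) and (281,127), the nearest firewood is at (303,205), and the vice base edge is at (198,200). The jar is held upright.

Run:
```python
from h import *
c=dict(np.load('w3.npz'))
print((cast(c,[(212,128),(281,127),(212,192),(283,185)],.04)*1000).round(),(cast(c,[(303,205)],.06)*1000).round(),'vice',(cast(c,[(198,112),(198,210)],.01)*1000).round(), (cast(c,[(172,185)],.1)*1000).round())
```

```text
[[612.  84.  40.]
 [617.   4.  40.]
 [534.  83.  40.]
 [547.  -4.  40.]] [[530. -27.  60.]] vice [[628. 105.  10.]
 [498. 105.  10.]] [[559. 116. 100.]]
```

>>> arm_command(deltas=[0,0,0,0.001,0.002,-0.01,50,0,0,0,0.003,0.004,-0.03,50,0,0,0,0.003,0.004,-0.055,50,0,0,0,0.003,0.004,-0.08,50,0,0,0,0.003,0.004,-0.105,50,0,0,0,0.003,0.004,-0.125,50,0,0,0,0.003,0.004,-0.14,50,0,0,0,0.003,0.004,-0.15,50,0,0,0,0.003,0.004,-0.155,50,0,0,0,0.003,0.004,-0.158,50,0,0,0,0.003,0.004,-0.158,50,0,0,0,0.003,0.004,-0.158,50])

```text
clock: 7.45
position: [0.573, 0.0415, 0.0983]
ee_rot: [-3.14, -0.086, -0.002]
force: [0.2, -0.4, -1.0]
width: 0.643
gripper_force: 15.0
```

>>> arm_command(deltas=[0,0,0,0,0,-0.002,50,0,0,0,0,0,-0.0035,50,0,0,0,0,0,-0.0035,50,0,0,0,0,0,-0.0035,50])

```text
clock: 7.85
position: [0.5725, 0.0413, 0.0943]
ee_rot: [3.14, 0.086, -0.0]
force: [-0.3, 0.1, -1.2]
width: 0.643
gripper_force: 15.0
```

>>> arm_command(deltas=[0,0,0,0,0,-0.001,50,0,0,0,0,0,-0.001,50,0,0,0,0,0,-0.001,61,0,0,0,0,0,-0.001,64,0,0,0,0,0,-0.001,68,0,0,0,0,0,-0.001,72,0,0,0,0,0,-0.001,72,0,0,0,0,0,0.02,72,0,0,0,0,0,0.06,72,0,0,0,0,0,0.11,72,0,0,0,0,0,0.16,72,0,0,0,0,0,0.16,72])

```text
clock: 9.05
position: [0.5759, 0.0424, 0.2615]
ee_rot: [-3.139, -0.086, -0.018]
force: [1.3, -0.1, -0.1]
width: 0.785
gripper_force: 0.0
```

>>> arm_command(deltas=[0,0,0,-0.005,0.02,0,72,0,0,0.01,-0.02,0.06,0,72,0,0,0.02,-0.03,0.1,0,72,0,0,0.03,-0.04,0.14,0,72,0,0,0.04,-0.05,0.18,0,72,0,0,0.04,-0.06,0.22,0,72,0,0,0.04,-0.06,0.25,0,72,0,0,0.04,-0.06,0.26,0,72,0,0,0.04,-0.06,0.26,0,72,0,0,0.04,-0.06,0.26,0,72])

```text
clock: 10.05
position: [0.513, 0.2998, 0.2539]
ee_rot: [3.135, 0.183, -0.0]
force: [-0.0, -0.8, -0.0]
width: 0.785
gripper_force: 0.0
```

Run:
```python
from h import *
s=sensors.observe();print(s['position'],s['ee_rot'],s['force'],s['width']*91.8)
c=optics.calibration('wrist');np.savez('w4.npz',**c)
im=optics.get_image('wrist');cv2.imwrite('pics/w4.png',im);cv2.imwrite('pics/scene4.png',optics.get_image('scene'))
s=sensors.observe();print(s['position'],s['dq'])
print(proj(c,[(.512,.3005,.11),(.502,.389,.053),(.512,.3,.053),(.574,.364,.078)]).round(1))
```

```text
[0.51302233 0.29982321 0.25392165] [ 3.13497222e+00  1.82514337e-01 -3.82304310e-04] [-0.04834134 -0.82533731 -0.02962232] 72.03150822296541
[0.51326077 0.29928138 0.2540829 ] [ 0.00344553 -0.00200875 -0.00558531 -0.00162701 -0.00015824 -0.00028413
 -0.00224505]
[[250.9 182.9]
 [174.1 169.4]
 [251.3 169.6]
 [195.6 108.9]]
```

View pics/w4.png

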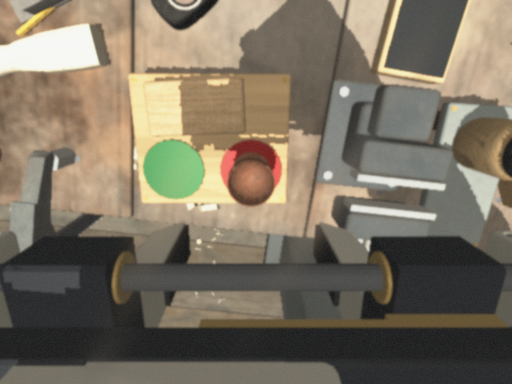

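The green pad at (174,169) and the red pad at (251,169) match their predictions. The cup is at (251,181) and the jar stands on the side stand. Now I'll grasp the cup by its bowl.

>>> arm_command(deltas=[0,0,0,0,0,-0.03,72,0,0,0,-0.001,0.001,-0.06,72,0,0,0,-0.001,0.001,-0.09,72,0,0,0,-0.001,0.001,-0.115,72,0,0,0,-0.001,0.001,-0.135,72,0,0,0,-0.001,0.001,-0.148,72,0,0,0,-0.001,0.001,-0.156,72,0,0,0,-0.001,0.001,-0.156,72,0,0,0,-0.001,0.001,-0.156,64,0,0,0,-0.001,0.001,-0.156,56,0,0,0,-0.001,0.001,-0.156,50,0,0,0,-0.001,0.001,-0.156,44,0,0,0,-0.001,0.001,-0.156,40,0,0,0,-0.001,0.001,-0.156,40,0,0,0,-0.001,0.001,-0.156,40], force=8)

```text
clock: 11.65
position: [0.5119, 0.3025, 0.0987]
ee_rot: [-3.136, -0.184, -0.001]
force: [-0.5, -0.9, 5.4]
width: 0.516
gripper_force: 8.0
```

>>> arm_command(deltas=[0,0,0,0,0,0.005,40,0,0,0,0,0,0.015,40,0,0,0,0,0,0.035,40,0,0,0,0,0,0.06,40,0,0,0,0,0,0.09,40,0,0,0,0,0,0.12,40,0,0,0,0,-0.005,0.14,40,0,0,0,-0.005,-0.02,0.15,40,0,0,-0.01,-0.01,-0.04,0.15,40,0,0,-0.02,-0.015,-0.07,0.15,40,0,0,-0.03,-0.02,-0.105,0.15,40,0,0,-0.04,-0.025,-0.14,0.15,40,0,0,-0.04,-0.03,-0.175,0.15,40,0,0,-0.04,-0.034,-0.21,0.15,40,0,0,-0.04,-0.034,-0.24,0.15,40,0,0,-0.04,-0.034,-0.258,0.15,40,0,0,-0.04,-0.034,-0.265,0.15,40,0,0,-0.04,-0.034,-0.265,0.15,40,0,0,-0.04,-0.034,-0.265,0.15,40])

```text
clock: 13.55
position: [0.4772, 0.0383, 0.2482]
ee_rot: [-3.14, -0.087, 0.0]
force: [-0.1, 0.2, 0.4]
width: 0.511
gripper_force: 8.0
```

Run:
```python
from h import *
c=optics.calibration('wrist');np.savez('w5.npz',**c)
cv2.imwrite('pics/w5.png',optics.get_image('wrist'))
s=sensors.observe();print(s['position'],s['ee_rot'],s['force'])
print(proj(c,[(.5725,.041,.128),(.573,.041,.04),(.692,.12,.03)]).round(1))
```

```text
[0.47732374 0.03858508 0.24819505] [-3.13982004e+00 -8.84563426e-02  2.47478237e-04] [ 0.0819344   0.39707159 -0.56655378]
[[255.1  76.4]
 [254.2  81.5]
 [182.2 -48.3]]
```

View pics/w5.png

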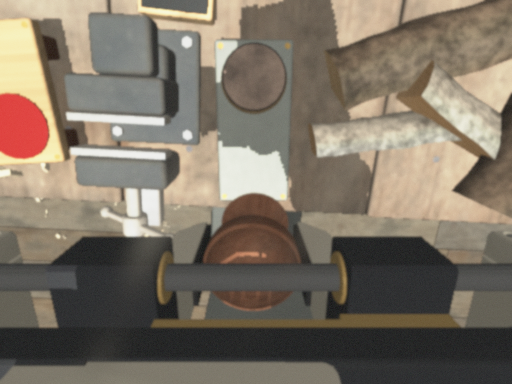

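The stand is fully visible with corners at (217,40), (292,41), (288,200) and (221,198), and the jar stands near its far end at (254,77).

Run:
```python
from h import *
c=dict(np.load('w5.npz'));q=cast(c,[(217,40),(292,41),(288,200),(221,198)],.04)[:,:2]*1000
print(q.round(),q.mean(0).round(1))
```

```text
[[612.  82.]
 [615.   4.]
 [439.  -8.]
 [437.  74.]] [525.8  37.9]
```

>>> arm_command(deltas=[0,0,0,0,-0.001,-0.01,40,0,0,0,0,-0.002,-0.03,40,0,0,0,0,-0.002,-0.055,40,0,0,0,0,-0.002,-0.08,40,0,0,0,0,-0.002,-0.105,40,0,0,0,0,-0.002,-0.125,40,0,0,0,0,-0.002,-0.14,40,0,0,0,0,-0.002,-0.15,40,0,0,0,0,-0.002,-0.156,40,0,0,0,0,-0.002,-0.16,40,0,0,0,0,-0.002,-0.161,40,0,0,0,0,-0.002,-0.161,40])

```text
clock: 14.8
position: [0.4778, 0.0354, 0.0876]
ee_rot: [-3.14, -0.086, -0.001]
force: [0.9, -0.1, 0.2]
width: 0.514
gripper_force: 8.0
```

>>> arm_command(deltas=[0,0,0,0,0,-0.0015,40,0,0,0,0,0,-0.0022,40,0,0,0,0,0,-0.0022,40,0,0,0,0,0,-0.0022,48,0,0,0,0,0,-0.0022,52,0,0,0,0,0,-0.0022,56,0,0,0,0,0,-0.0022,60,0,0,0,0,0,-0.0022,60,0,0,0,0,0,0.015,60,0,0,0,0,0,0.05,60,0,0,0,0,0,0.1,60,0,0,0,0,0,0.15,60,0,0,0,0,0,0.16,60,0,0,0,0,0,0.16,60])

```text
clock: 16.2
position: [0.4787, 0.0355, 0.2491]
ee_rot: [3.14, 0.085, 0.007]
force: [-0.1, -0.3, -1.2]
width: 0.655
gripper_force: 0.0
```

>>> arm_command(deltas=[0,0,0.09,0.01,0.02,0.01,78,0,0,0.18,0.02,0.05,0.01,78,0,0,0.27,0.03,0.08,0.01,78,0,0,0.36,0.04,0.11,0.01,78,0,0,0.45,0.05,0.15,0.01,78,0,0,0.54,0.06,0.19,0.01,78,0,0,0.63,0.07,0.23,0.01,78,0,0,0.72,0.08,0.26,0.01,78,0,0,0.81,0.09,0.29,0.01,78,0,0,0.9,0.096,0.31,0.01,78,0,0,0.99,0.096,0.325,0.01,78,0,0,1,0.096,0.329,0.01,78,0,0,1,0.096,0.329,0.01,78,0,0,1,0.096,0.329,0.01,78])

```text
clock: 17.6
position: [0.5735, 0.3632, 0.2562]
ee_rot: [2.164, 2.277, -0.003]
force: [-0.1, -1.1, 0.6]
width: 0.847
gripper_force: 0.0
```

>>> arm_command(deltas=[0,0,0.045,0,0,0,78,0,0,0.045,0,0,0,78,0,0,0.045,0,0,0,78])

```text
clock: 17.9
position: [0.5738, 0.3634, 0.2573]
ee_rot: [2.082, 2.352, -0.0]
force: [-0.1, -0.1, 0.1]
width: 0.849
gripper_force: 0.0
```

Run:
```python
from h import *
c=optics.calibration('wrist');np.savez('w6.npz',**c)
im=optics.get_image('wrist');cv2.imwrite('pics/w6.png',im);cv2.imwrite('pics/side6.png',optics.get_image('side'))
s=sensors.observe();print(s['position'],s['ee_rot'],s['force'],s['joints'])
print(proj(c,[(.574,.364,.078)]).round(1))
```

```text
[0.57369102 0.3638242  0.25732794] [2.08082576e+00 2.35317393e+00 4.00539568e-05] [0.65752888 0.36928455 0.1913045 ] [-0.20072842  0.63326366 -0.7687857   1.36071784  0.43901254  1.32031708
 -0.85617248]
[[251.7 172.7]]
```

View pics/w6.png

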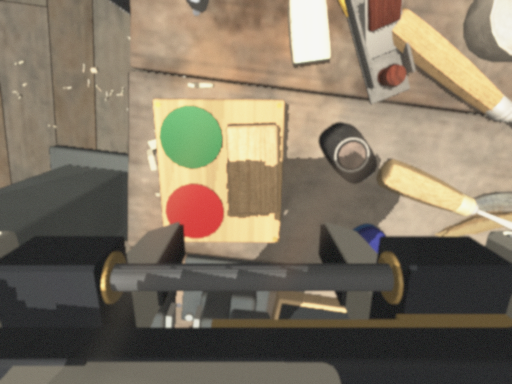

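The block's top corners are at (228,125), (277,123), (281,214) and (229,217), the pads are empty, and the tape measure at (350,155) is well clear.

Run:
```python
from h import *
c=dict(np.load('w6.npz'));im=cv2.imread('pics/w6.png')
q=cast(c,[(228,125),(277,123),(281,214),(229,217)],.078)[:,:2]*1000
d=np.roll(q,-1,0)-q;print(q.round(),q.mean(0).round(1),np.linalg.norm(d,axis=1).round(),np.degrees(np.arctan2(d[:,1],d[:,0])).round(1))
print((cast(c,[(192,137),(195,211)],.053)*1000).round(1),(cast(c,[(325,140),(330,170)],.02)*1000).round())
cv2.imwrite('pics/w6c.png',cv2.resize(im[90:260,140:300],(565,600),interpolation=cv2.INTER_CUBIC))
```

```text
[[543. 412.]
 [594. 420.]
 [613. 320.]
 [555. 309.]] [576.1 365.3] [ 51. 102.  59. 103.] [   9.2  -79.1 -169.5   96.2]
[[502.4 391.2  53. ]
 [511.7 301.8  53. ]] [[661. 403.  20.]
 [675. 365.  20.]]
```

View pics/w6c.png

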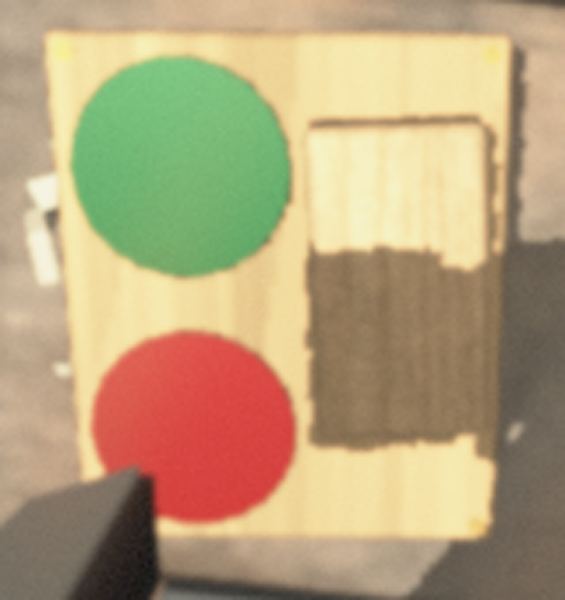

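>>> arm_command(deltas=[0,0,0,0,0.001,-0.03,76,0,0,0,0.001,0.002,-0.065,76,0,0,0,0.001,0.002,-0.1,76,0,0,0,0.001,0.002,-0.13,76,0,0,0,0.001,0.002,-0.155,76,0,0,0,0.001,0.002,-0.172,76,0,0,0,0.001,0.002,-0.181,76,0,0,0,0.001,0.002,-0.181,76,0,0,0,0.001,0.002,-0.181,66,0,0,0,0.001,0.002,-0.181,58,0,0,0,0.001,0.002,-0.181,50,0,0,0,0.001,0.002,-0.181,46,0,0,0,0.001,0.002,-0.181,46,0,0,0,0.001,0.002,-0.181,46], force=20)

```text
clock: 19.4
position: [0.575, 0.3668, 0.0774]
ee_rot: [2.078, 2.356, 0.002]
force: [-0.5, 0.1, 6.0]
width: 0.605
gripper_force: 19.9
```

>>> arm_command(deltas=[0,0,0,0,0,0.005,46,0,0,0,0,0,0.015,46,0,0,0,0,0,0.035,46,0,0,0,0,0,0.065,46,0,0,0,0,0,0.1,46,0,0,0,0.005,-0.01,0.13,46,0,0,0,0.015,-0.03,0.15,46,0,0,0,0.03,-0.06,0.16,46,0,0,0,0.045,-0.095,0.16,46,0,0,0,0.06,-0.13,0.16,46,0,0,0,0.075,-0.165,0.16,46,0,0,0,0.09,-0.2,0.16,46,0,0,0,0.105,-0.235,0.16,46,0,0,0,0.115,-0.27,0.16,46,0,0,0,0.115,-0.3,0.16,46,0,0,0,0.115,-0.32,0.16,46,0,0,0,0.115,-0.33,0.16,46,0,0,0,0.115,-0.33,0.16,46,0,0,0,0.115,-0.33,0.16,46])

```text
clock: 21.3
position: [0.6893, 0.0379, 0.2366]
ee_rot: [-2.076, -2.357, -0.001]
force: [0.2, -0.2, -0.6]
width: 0.605
gripper_force: 19.9
```

Run:
```python
from h import *
optics.get_image('side')
c=optics.calibration('wrist');np.savez('w7.npz',**c)
im=optics.get_image('wrist');cv2.imwrite('pics/w7.png',im)
s=sensors.observe();print(s['position'],s['ee_rot'],s['force'],s['width']*91.8,s['joints'][6])
print(proj(c,[(.694,.125,.03)]).round(1))
```

```text
[0.6892734  0.03857943 0.23655617] [-2.07447930e+00 -2.35848784e+00 -1.52918330e-03] [ 0.63641182 -0.1985011  -1.0813278 ] 55.61233921021461 -0.3455216519403021
[[265.8  91.9]]
```

View pics/w7.png

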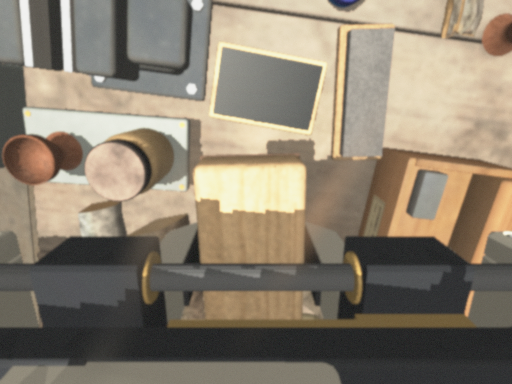

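The mat is fully visible at about (267,90), with corners near (219,50), (325,66), (310,131) and (210,112). The cup and jar stand upright on the stand, and the block is held level.

Run:
```python
from h import *
c=dict(np.load('w7.npz'));g=cv2.cvtColor(cv2.imread('pics/w7.png'),cv2.COLOR_BGR2GRAY)
m=cv2.inRange(g,0,115);k=np.zeros_like(m);k[35:145,205:332]=m[35:145,205:332]
k=cv2.morphologyEx(k,cv2.MORPH_OPEN,np.ones((3,3)))
n,l,st,ce=cv2.connectedComponentsWithStats(k);i=l[90,267];assert i
cs=cv2.findContours((l==i).astype('uint8'),0,1)[0][0]
q=cast(c,cs.reshape(-1,2),.03)[:,:2]*1000
print(cv2.minAreaRect(q.astype('float32')),st[i])
print(cv2.boxPoints(cv2.minAreaRect(cs)).round())
```

```text
Traceback (most recent call last):
AssertionError
```

Run:
```python
from h import *
c=dict(np.load('w7.npz'));im=cv2.imread('pics/w7.png');h=cv2.cvtColor(im,cv2.COLOR_BGR2HSV)
print(h[90,[267,240,300]],h[90,330],h[150,300])
_,_,_,_=0,0,0,0
k=np.zeros((386,514),np.uint8)
f=im.copy();_,_,mk,_=cv2.floodFill(f,k,(267,90),0,(6,6,6),(6,6,6),4|(255<<8)|cv2.FLOODFILL_MASK_ONLY)
mk=mk[1:-1,1:-1];mk=cv2.morphologyEx(mk,cv2.MORPH_CLOSE,np.ones((7,7)));print(cv2.boundingRect(mk))
cs=max(cv2.findContours(mk,0,1)[0],key=cv2.contourArea)
q=cast(c,cs.reshape(-1,2),.03)[:,:2]*1000
print(cv2.minAreaRect(q.astype('float32')))
q=cast(c,[(219,50),(325,66),(310,131),(210,112)],.03)[:,:2]*1000;d=np.roll(q,-1,0)-q
print(q.round(),q.mean(0).round(1),np.linalg.norm(d,axis=1).round(),np.degrees(np.arctan2(d[:,1],d[:,0])).round(1))
```

```text
[[ 35  12 125]
 [ 34  13 137]
 [ 24  12 109]] [ 20  53 225] [ 16  60 131]
(215, 49, 106, 80)
((694.2660522460938, 127.13246154785156), (67.5670166015625, 107.06708526611328), 87.75520324707031)
[[639. 160.]
 [753. 159.]
 [750.  89.]
 [635.  96.]] [694.4 126.2] [114.  70. 115.  65.] [ -0.7 -92.8 176.7  86.5]
```

Run:
```python
from h import *
c=dict(np.load('w7.npz'));s=sensors.observe();p=s['position'];a=np.radians(97.3);u=np.array([np.cos(a),np.sin(a)])
for px,z in [((250,163),.237),((250,157),.209),((250,166),.237)]:
    q=cast(c,[px],z)[0,:2]; print(px,z,((q-p[:2])@u*1000).round(1))
cv2.imwrite('pics/w7c.png',cv2.resize(cv2.imread('pics/w7.png')[140:260,180:320],(700,600),interpolation=cv2.INTER_CUBIC))
```

```text
(250, 163) 0.237 49.3
(250, 157) 0.209 46.8
(250, 166) 0.237 47.9
```

View pics/w7c.png

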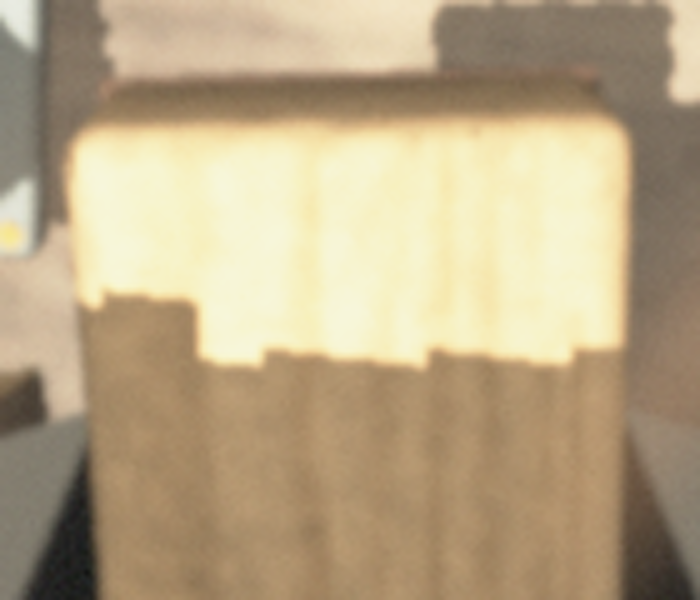

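>>> arm_command(deltas=[0,0,0.05,0,0.003,0,46,0,0,0.12,0,0.01,0,46,0,0,0.2,0,0.02,0,46,0,0,0.28,0.001,0.03,0,46,0,0,0.36,0.002,0.04,0,46,0,0,0.44,0.003,0.05,0,46,0,0,0.52,0.004,0.06,0,46,0,0,0.6,0.004,0.07,0,46,0,0,0.68,0.004,0.08,0,46,0,0,0.76,0.004,0.085,0,46,0,0,0.82,0.004,0.088,0,46,0,0,0.86,0.004,0.088,0,46,0,0,0.886,0.004,0.088,0,46,0,0,0.886,0.004,0.088,0,46,0,0,0.886,0.004,0.088,0,46,0,0,0.886,0.004,0.088,0,46])

```text
clock: 23.0
position: [0.6934, 0.1249, 0.2363]
ee_rot: [0.085, 3.14, 0.0]
force: [0.2, 0.3, -0.4]
width: 0.606
gripper_force: 19.9
```

Run:
```python
from h import *
s=sensors.observe();r=s['ee_rot'];R=cv2.Rodrigues(np.array(r))[0];print(s['position'],np.degrees(np.arctan2(R[1,1],R[0,1])),R[:,2],s['force'],s['joints'][6])
```

```text
[0.69344612 0.12491771 0.23634958] 86.90734942300395 [ 1.18136320e-04  1.70502131e-04 -9.99999978e-01] [ 0.1822759   0.27502386 -0.38972197] 0.7897700658130214
```

>>> arm_command(deltas=[0,0,0,0,0.001,-0.01,46,0,0,0,0,0.0015,-0.03,46,0,0,0,0,0.0015,-0.055,46,0,0,0,0,0.0015,-0.08,46,0,0,0,0,0.0015,-0.105,46,0,0,0,0,0.0015,-0.13,46,0,0,0,0,0.0015,-0.15,46,0,0,0,0,0.0015,-0.164,46,0,0,0,0,0.0015,-0.171,46,0,0,0,0,0.0015,-0.175,46,0,0,0,0,0.0015,-0.177,46,0,0,0,0,0.0015,-0.177,46,0,0,0,0,0.0015,-0.177,46])

```text
clock: 24.3
position: [0.6939, 0.1261, 0.0601]
ee_rot: [0.084, 3.139, 0.001]
force: [0.2, -0.1, -1.5]
width: 0.605
gripper_force: 19.9
```

>>> arm_command(deltas=[0,0,0,0,0,-0.0015,46,0,0,0,0,0,-0.003,46,0,0,0,0,0,-0.003,46,0,0,0,0,0,-0.003,46,0,0,0,0,0,-0.003,56,0,0,0,0,0,-0.003,60,0,0,0,0,0,-0.003,66,0,0,0,0,0,-0.003,74,0,0,0,0,0,-0.003,74,0,0,0,0,0,0.02,74,0,0,0,0,0,0.06,74,0,0,0,0,0,0.11,74,0,0,0,0.02,-0.03,0.16,74,0,0,0,0.04,-0.03,0.18,74,0,0,0,0.07,-0.03,0.18,74,0,0,0,0.09,-0.03,0.18,74,0,0,0,0.09,-0.03,0.18,74,0,0,0,0.09,-0.03,0.18,74])

```text
clock: 26.1
position: [0.7833, 0.0964, 0.2386]
ee_rot: [-0.084, -3.139, -0.001]
force: [0.2, -0.4, 0.0]
width: 0.805
gripper_force: 0.0
```

Run:
```python
from h import *
optics.get_image('side')
c=optics.calibration('wrist');np.savez('w8.npz',**c)
im=optics.get_image('wrist');cv2.imwrite('pics/w8.png',im)
s=sensors.observe();print(s['position'],s['ee_rot'],s['force'],s['joints'][6])
u,v=proj(c,[(.694,.1265,.03)])[0].astype(int);print(u,v)
v=max(v,75);cv2.imwrite('pics/w8c.png',cv2.resize(im[v-75:v+75,u-100:u+100],(800,600),interpolation=cv2.INTER_CUBIC));print('crop off',u-100,v-75)
```

```text
[0.78284539 0.09624298 0.23917569] [-8.29279183e-02 -3.13994072e+00 -1.59124887e-04] [-1.21081869  0.31785636 -0.19227793] 0.9351359087485897
274 86
crop off 174 11
```

View pics/w8c.png

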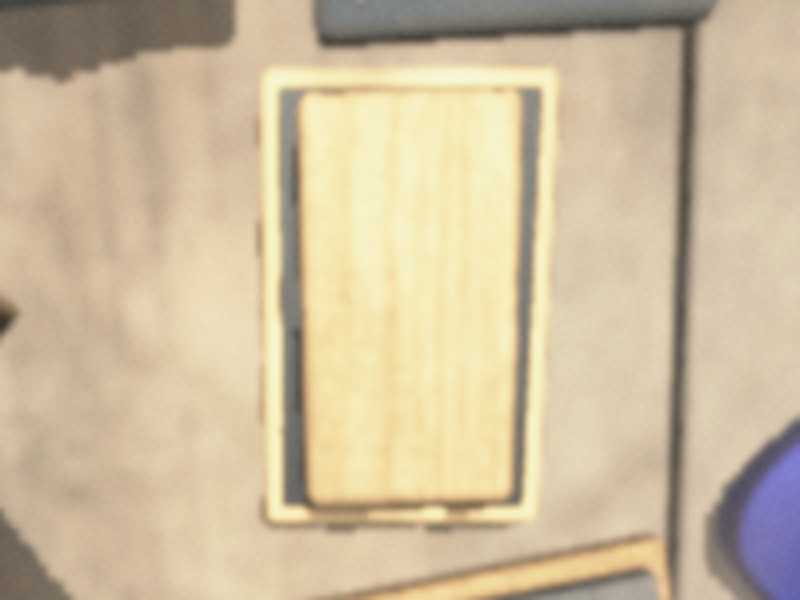

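Run:
```python
from h import *
c=dict(np.load('w8.npz'))
for n,p,z in [('mat',[(280,88),(543,88),(522,505),(285,505)],.03),('board',[(263,70),(558,69),(536,522),(267,524)],.03),('blk',[(299,91),(521,89),(511,500),(308,502)],.058)]:
    q=cast(c,np.array(p)/4+[174,11],z)[:,:2]*1000;d=np.roll(q,-1,0)-q
    print(n,q.mean(0).round(1),np.linalg.norm(d,axis=1).round(),np.degrees(np.arctan2(d[:,1],d[:,0])).round(1))
```

```text
mat [695.1 127.9] [ 69. 108.  68. 108.] [ 86.9  -3.1 -93.1 177.2]
board [695.5 127.4] [ 77. 118.  78. 118.] [ 87.1  -2.8 -92.7 176.8]
blk [695.6 126.3] [53. 98. 54. 98.] [ 87.4  -1.8 -92.5 178.1]
```

The block is on the mat, within 1.5 mm of centre and 1° of the board's direction. Next the cup goes back: go above it at (478, 35).

>>> arm_command(deltas=[0,0,0,-0.02,-0.01,0.01,62,0,0,0.03,-0.06,-0.02,0.01,62,0,0,0.067,-0.1,-0.03,0.01,62,0,0,0.067,-0.14,-0.04,0.01,62,0,0,0.067,-0.18,-0.05,0.01,62,0,0,0.067,-0.22,-0.06,0.01,62,0,0,0.067,-0.26,-0.061,0.01,62,0,0,0.067,-0.29,-0.061,0.01,62,0,0,0.067,-0.305,-0.061,0.01,62,0,0,0.067,-0.305,-0.061,0.01,62,0,0,0.067,-0.305,-0.061,0.01,62,0,0,0.067,-0.305,-0.061,0.01,62])

```text
clock: 27.4
position: [0.4792, 0.0347, 0.2493]
ee_rot: [-0.08, 3.14, 0.0]
force: [-0.4, -0.2, -0.4]
width: 0.675
gripper_force: 0.0
```

Run:
```python
from h import *
c=optics.calibration('wrist');im=optics.get_image('wrist');cv2.imwrite('pics/w9.png',im)
s=sensors.observe();R=cv2.Rodrigues(np.array(s['ee_rot']))[0];print(s['position'],np.degrees(np.arctan2(R[1,1],R[0,1])),s['dq'])
```

```text
[0.47920796 0.03488817 0.24922758] 92.93631033712562 [-0.00456668  0.00547432 -0.00015677  0.00037875 -0.00330682 -0.00312706
 -0.00051367]
```

>>> arm_command(deltas=[0,0,0,-0.001,0,-0.03,62,0,0,0,-0.0014,0.0005,-0.06,62,0,0,0,-0.0014,0.0005,-0.09,62,0,0,0,-0.0014,0.0005,-0.115,62,0,0,0,-0.0014,0.0005,-0.14,62,0,0,0,-0.0014,0.0005,-0.155,62,0,0,0,-0.0014,0.0005,-0.163,62,0,0,0,-0.0014,0.0005,-0.163,62,0,0,0,-0.0014,0.0005,-0.163,56,0,0,0,-0.0014,0.0005,-0.163,50,0,0,0,-0.0014,0.0005,-0.163,44,0,0,0,-0.0014,0.0005,-0.163,40,0,0,0,-0.0014,0.0005,-0.163,40,0,0,0,-0.0014,0.0005,-0.163,40], force=8)

```text
clock: 28.85
position: [0.4778, 0.0354, 0.0869]
ee_rot: [-0.081, 3.139, -0.0]
force: [0.3, -1.2, 6.1]
width: 0.511
gripper_force: 8.0
```

>>> arm_command(deltas=[0,0,0,0,0,0.005,40,0,0,0,0,0,0.015,40,0,0,0,0,0,0.035,40,0,0,0,0,0,0.065,40,0,0,0,0,0,0.1,40,0,0,0,0,0,0.13,40,0,0,0,0,0.005,0.15,40,0,0,0,0,0.02,0.16,40,0,0,0.01,0.01,0.045,0.16,40,0,0,0.02,0.015,0.075,0.16,40,0,0,0.03,0.02,0.11,0.16,40,0,0,0.045,0.025,0.145,0.16,40,0,0,0.045,0.03,0.18,0.16,40,0,0,0.045,0.034,0.21,0.16,40,0,0,0.045,0.034,0.24,0.16,40,0,0,0.045,0.034,0.258,0.16,40,0,0,0.045,0.034,0.266,0.16,40,0,0,0.045,0.034,0.266,0.16,40,0,0,0.045,0.034,0.266,0.16,40])

```text
clock: 30.75
position: [0.5111, 0.3006, 0.246]
ee_rot: [0.191, -3.135, 0.001]
force: [0.2, -1.0, -0.3]
width: 0.514
gripper_force: 8.0
```

Run:
```python
from h import *
optics.get_image('side')
s=sensors.observe();R=cv2.Rodrigues(np.array(s['ee_rot']))[0];print(s['position'],np.degrees(np.arctan2(R[1,1],R[0,1])),s['dq'],s['width']*91.8)
```

```text
[0.51137175 0.30014758 0.24596792] 96.93943945221716 [ 1.20451234e-02 -4.01055418e-03  1.00380458e-04 -5.33574887e-04
 -9.75067772e-05 -4.04471305e-05 -2.39552400e-03] 47.388579710693826
```

>>> arm_command(deltas=[0,0,0,0,0.001,-0.01,40,0,0,0,0.0005,0.0015,-0.03,40,0,0,0,0.0005,0.0015,-0.055,40,0,0,0,0.0005,0.0015,-0.08,40,0,0,0,0.0005,0.0015,-0.105,40,0,0,0,0.0005,0.0015,-0.123,40,0,0,0,0.0005,0.0015,-0.135,40,0,0,0,0.0005,0.0015,-0.141,40,0,0,0,0.0005,0.0015,-0.1435,40,0,0,0,0.0005,0.0015,-0.1435,40,0,0,0,0.0005,0.0015,-0.1435,40])

```text
clock: 31.9
position: [0.512, 0.3033, 0.1036]
ee_rot: [-0.192, 3.135, 0.001]
force: [0.2, 0.3, 0.3]
width: 0.513
gripper_force: 8.0
```

>>> arm_command(deltas=[0,0,0,0,-0.0015,-0.002,40,0,0,0,0,-0.0015,-0.003,40,0,0,0,0,-0.0015,-0.0035,40,0,0,0,0,-0.0015,-0.0035,40,0,0,0,0,-0.0015,-0.0035,40])

```text
clock: 32.4
position: [0.512, 0.3012, 0.1]
ee_rot: [-0.191, 3.135, -0.0]
force: [-1.0, -2.3, 6.0]
width: 0.516
gripper_force: 8.0
```

>>> arm_command(deltas=[0,0,0,0,0,0.0005,40,0,0,0,0,0,0.0005,48,0,0,0,0,0,0.0005,52,0,0,0,0,0,0.0005,56,0,0,0,0,0,0.0005,62,0,0,0,0,0,0.0005,62,0,0,0,0,0,0.015,62,0,0,0,0,0,0.05,62,0,0,0,0,0,0.1,62,0,0,0,0,0,0.15,62,0,0,0,0,0,0.16,62,0,0,0,0,0,0.16,62])

```text
clock: 33.6
position: [0.5121, 0.3024, 0.2622]
ee_rot: [-0.192, 3.132, 0.004]
force: [-0.4, 0.7, 0.5]
width: 0.677
gripper_force: 0.0
```

Run:
```python
from h import *
optics.get_image('wrist')
S=optics.get_image('scene');D=optics.get_image('side');cv2.imwrite('pics/s10.png',S);cv2.imwrite('pics/d10.png',D)
s=sensors.observe();print(s['position'],s['force'])
f=lambda i:cv2.resize(i,(400,600),interpolation=cv2.INTER_CUBIC)
cv2.imwrite('pics/c10.png',np.hstack([f(S[170:270,180:247]),f(D[160:250,195:255])]))
```

```text
[0.51128812 0.30048579 0.25782634] [-0.46919311 -0.57815696  0.29835048]
```

View pics/c10.png

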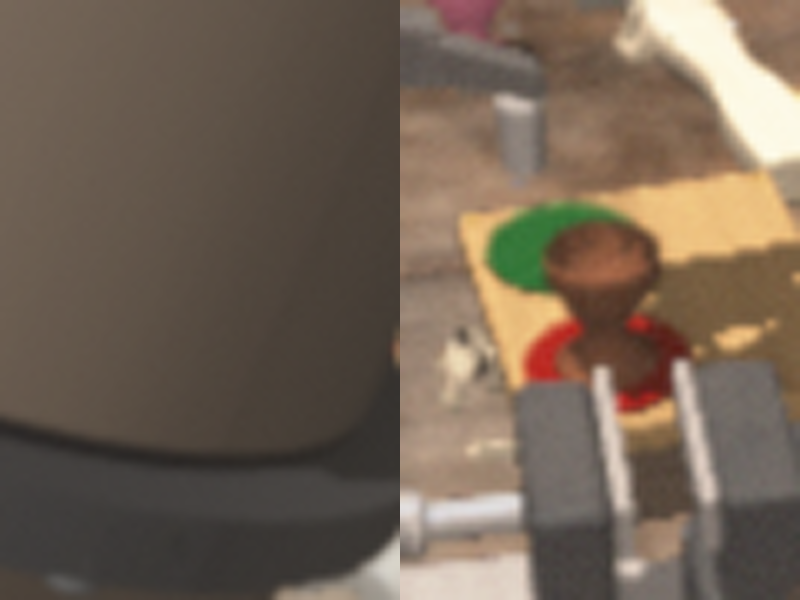

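The cup stands upright on the middle of the red pad. I've now used my picture views (slightly over the limit), so the rest goes by numbers only. Next, the jar.

>>> arm_command(deltas=[0,0,0,0.005,-0.02,0,74,0,0,-0.01,0.02,-0.06,0,74,0,0,-0.02,0.03,-0.1,0,74,0,0,-0.03,0.04,-0.14,0,74,0,0,-0.04,0.05,-0.18,0,74,0,0,-0.045,0.061,-0.22,0,74,0,0,-0.045,0.061,-0.245,0,74,0,0,-0.045,0.061,-0.259,0,74,0,0,-0.045,0.061,-0.259,0,74,0,0,-0.045,0.061,-0.259,0,74,0,0,-0.045,0.061,-0.259,0,74], force=15)

```text
clock: 34.85
position: [0.5722, 0.0445, 0.2593]
ee_rot: [0.086, -3.14, -0.001]
force: [0.1, 0.8, 0.0]
width: 0.805
gripper_force: 0.0
```

Run:
```python
from h import *
optics.get_image('wrist')
s=sensors.observe();R=cv2.Rodrigues(np.array(s['ee_rot']))[0];print(s['position'],np.degrees(np.arctan2(R[1,1],R[0,1])),s['dq'],s['width']*91.8)
```

```text
[0.57228934 0.04442781 0.2593896 ] 93.12553451494566 [ 0.00161312 -0.00226194  0.00265308 -0.00244467  0.00247964  0.00150519
  0.00377335] 73.6073553976847
```

>>> arm_command(deltas=[0,0,0,0,-0.003,-0.02,74,0,0,0,0,-0.003,-0.05,74,0,0,0,0,-0.003,-0.08,74,0,0,0,0,-0.003,-0.11,74,0,0,0,0,-0.003,-0.135,74,0,0,0,0,-0.003,-0.152,74,0,0,0,0,-0.003,-0.162,74,0,0,0,0,-0.003,-0.165,74,0,0,0,0,-0.003,-0.165,74,0,0,0,0,-0.003,-0.165,66,0,0,0,0,-0.003,-0.165,58,0,0,0,0,-0.003,-0.165,50,0,0,0,0,-0.003,-0.165,50,0,0,0,0,-0.003,-0.165,50,0,0,0,0,-0.003,-0.165,50])

```text
clock: 36.4
position: [0.5733, 0.0398, 0.0951]
ee_rot: [-0.081, 3.139, 0.001]
force: [0.5, 1.4, 6.0]
width: 0.644
gripper_force: 15.0
```

>>> arm_command(deltas=[0,0,0,0,0,0.005,50,0,0,0,0,0,0.015,50,0,0,0,0,0,0.035,50,0,0,0,0,0,0.065,50,0,0,0,0,0,0.1,50,0,0,0,0,0,0.13,50,0,0,0,0,0.01,0.15,50,0,0,0,-0.005,0.03,0.16,50,0,0,0.01,-0.01,0.06,0.16,50,0,0,0.02,-0.02,0.095,0.16,50,0,0,0.03,-0.03,0.13,0.16,50,0,0,0.045,-0.04,0.165,0.16,50,0,0,0.045,-0.05,0.2,0.16,50,0,0,0.045,-0.06,0.235,0.16,50,0,0,0.045,-0.07,0.27,0.16,50,0,0,0.045,-0.071,0.3,0.16,50,0,0,0.045,-0.071,0.325,0.16,50,0,0,0.045,-0.071,0.342,0.16,50,0,0,0.045,-0.071,0.35,0.16,50,0,0,0.045,-0.071,0.35,0.16,50])

```text
clock: 38.4
position: [0.5002, 0.3907, 0.2539]
ee_rot: [0.196, -3.134, -0.0]
force: [-0.1, -0.7, -1.5]
width: 0.649
gripper_force: 15.0
```

Run:
```python
from h import *
[optics.get_image('side') for _ in range(3)]
s=sensors.observe();R=cv2.Rodrigues(np.array(s['ee_rot']))[0];print(s['position'],np.degrees(np.arctan2(R[1,1],R[0,1])),s['dq'],s['width']*91.8)
```

```text
[0.50179576 0.38831427 0.25401558] 96.95989989002312 [ 0.01129553 -0.00348285  0.00166778 -0.00231039  0.00078551  0.00018852
 -0.00053553] 58.959534593344394
```

>>> arm_command(deltas=[0,0,0,0,0.001,-0.01,50,0,0,0,0,0.001,-0.03,50,0,0,0,0,0.001,-0.055,50,0,0,0,0,0.001,-0.08,50,0,0,0,0,0.001,-0.105,50,0,0,0,0,0.001,-0.122,50,0,0,0,0,0.001,-0.133,50,0,0,0,0,0.001,-0.139,50,0,0,0,0,0.001,-0.142,50,0,0,0,0,0.001,-0.142,50,0,0,0,0,0.001,-0.142,50])

```text
clock: 39.65
position: [0.5019, 0.3908, 0.1131]
ee_rot: [-0.192, 3.135, 0.001]
force: [0.0, 0.3, -1.2]
width: 0.644
gripper_force: 15.0
```

>>> arm_command(deltas=[0,0,0,0,-0.001,-0.002,50,0,0,0,0,-0.001,-0.004,50,0,0,0,0,-0.001,-0.0045,50,0,0,0,0,-0.001,-0.0045,50,0,0,0,0,-0.001,-0.0045,50])

```text
clock: 40.15
position: [0.5019, 0.3894, 0.1081]
ee_rot: [-0.192, 3.135, 0.0]
force: [0.1, -0.4, 4.1]
width: 0.643
gripper_force: 15.0
```

Contact at the expected height. Release, rise, then back off towards −y so the wrist camera and side camera can check.

>>> arm_command(deltas=[0,0,0,0,0,0,58,0,0,0,0,0,0,62,0,0,0,0,0,0,66,0,0,0,0,0,0,72,0,0,0,0,0,0,72,0,0,0,0,0,0.015,72,0,0,0,0,0,0.05,72,0,0,0,0,0,0.1,72,0,0,0,0,0,0.15,72,0,0,0,0.02,0,0.2,72,0,0,0,0.06,-0.02,0.23,72,0,0,0,0.1,-0.04,0.24,72,0,0,0,0.13,-0.04,0.24,72,0,0,0,0.13,-0.04,0.24,72,0,0,0,0.13,-0.04,0.24,72])

```text
clock: 41.65
position: [0.6315, 0.3496, 0.3481]
ee_rot: [0.192, -3.135, -0.002]
force: [-1.2, 0.9, 0.2]
width: 0.783
gripper_force: 0.0
```

Run:
```python
from h import *
[optics.get_image('side') for _ in range(2)]
c=optics.calibration('wrist');im=optics.get_image('wrist');cv2.imwrite('pics/w11.png',im)
D=optics.get_image('side');cv2.imwrite('pics/d11.png',D)
s=sensors.observe();print(s['position'],s['force'])
h=cv2.cvtColor(im,cv2.COLOR_BGR2HSV)
print('expected pads/caps',proj(c,[(.502,.390,.053),(.512,.301,.053),(.502,.390,.141),(.512,.301,.11)]).round(1))
for n,lo,hi in [('green',(40,80,40),(90,255,255)),('red',(0,180,90),(6,255,255))]:
    m=cv2.inRange(h,lo,hi);cs=max(cv2.findContours(m,0,1)[0],key=cv2.contourArea);print(n,cv2.contourArea(cs),cv2.boundingRect(cs),(cast(c,cv2.minEnclosingCircle(cs)[0],.053)[0]*1000).round(1))
# bystanders: change in the side view since start
D0=cv2.imread('pics/side0.png')
d=cv2.absdiff(D,D0).max(2);cd=optics.calibration('side')
for n,p in dict(tin=(.753,.250,.0135),tape=(.686,.38,.02),jar=(.502,.389,.1),cup=(.512,.301,.09),stand=(.526,.038,.04),block=(.575,.364,.06),mat=(.694,.126,.05)).items():
    u,v=proj(cd,p)[0].astype(int);print(n,(u,v),'mean diff',d[v-10:v+11,u-12:u+13].mean().round(1))
```

```text
[0.63033447 0.35011233 0.34844144] [-0.07003076  0.20969141  0.16619179]
expected pads/caps [[292.6  63.9]
 [225.9  63.1]
 [303.4  54.7]
 [221.8  57.5]]
green 236.5 (267, 42, 45, 49) [502.  387.9  53. ]Traceback (most recent call last):
  File "<stdin>", line 9, in <module>
ValueError: max() iterable argument is empty
```

Run:
```python
from h import *
D=cv2.imread('pics/d11.png');D0=cv2.imread('pics/side0.png');c=optics.calibration('side')
for n,p,w,h in [('tin',(.753,.250,.0135),16,13),('tape',(.686,.38,.02),15,13),('jar',(.502,.385,.10),12,18),('cup',(.512,.298,.09),11,15)]:
    u,v=proj(c,p)[0].astype(int);t=D0[v-h:v+h,u-w:u+w];r=cv2.matchTemplate(D[v-h-8:v+h+8,u-w-8:u+w+8],t,cv2.TM_CCOEFF_NORMED)
    _,m,_,l=cv2.minMaxLoc(r);print(n,(u,v),round(m,3),'shift px',(l[0]-8,l[1]-8))
```

```text
tin (np.int64(312), np.int64(226)) 0.697 shift px (-1, -2)
tape (np.int64(280), np.int64(200)) 0.888 shift px (0, 0)
jar (np.int64(218), np.int64(183)) 0.986 shift px (0, 0)
cup (np.int64(225), np.int64(202)) 0.918 shift px (0, 0)
```

Run:
```python
from h import *
for f in ('side0','d10','d11'):
    h=cv2.cvtColor(cv2.imread(f'pics/{f}.png'),cv2.COLOR_BGR2HSV)[200:250,285:345];m=cv2.inRange(h,(105,120,30),(130,255,255));print(f,cv2.boundingRect(m),cv2.countNonZero(m))
```

```text
side0 (17, 16, 23, 19) 282
d10 (17, 16, 24, 19) 287
d11 (18, 19, 21, 16) 82
```

The tin is where it was at the start; it's only shaded by the arm now. The jar and the cup show no shift from their starting places, so I'm handing in.

```bash
python3 -c "
from cell import arm
print(arm.sign_off())"
```

```text
the job is handed in; nothing more can be done
None
```

The job is handed in at about 42 s: the block lies centred on the mat (within about 1.5 mm and 1°), the jar and cup are back upright on their own pads, and the tin and tape are unmoved; I viewed 16 pictures, two over the limit of 14.

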